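# Drive the drawbar pin home and lock it with its spring cotter

### The job

The pin of the drawbar clevis stands part-way out: push it in by its head until the head is fully home on its brass bush. Then take the big spring cotter out of its holder and push its straight leg down through the cross hole at the pin's far end until the bow snaps over the pin, feeling your way and forcing nothing; the hole must be found by sight or touch. Leave it there with the pin still home, and do not disturb the other things on the table.

Things in the scene. Friction and masses are not known exactly. Their poses are not given: they have to be found in the camera images.
- bracket: Grey steel clevis fixed to the table. Origin: centre of the underside of its base plate (110 x 90 x 10 mm). x: the way the pin is pushed; z up. Two rounded ears, 12 thick (x -32 to -20 and 20 to 32), 44 wide, tops at z 97. The drawbar held between them runs off to -y at the pin's height.
- pin_axis (a point): Point of the bracket on the pin's axis, midway between the ears (bracket x 0, y 0, z 75 mm). The steel pin lies level along the bracket's x: shank 28 in diameter, head 40 across and 10 thick on the -x side; it does not turn and slides with about 6 N of friction. Push on the outer face of the head.
- bush_face (a point): Outer face of the -x ear on the pin's axis (bracket x -32). The brass bush on which the head seats stands out 2 to 22 mm from it towards -x; how far differs each time and is not measured.
- hole_zone (a point): Mid of the zone, on the pin's axis, where the cross hole lies once the pin is home (bracket x 52). The hole's true centre is up to 10 mm off it along x, not measured: 96 mm from the head's underside. The hole is vertical, 9 x 9 mm, right through; pin's top at z 89; the shank ends 26 past the hole's centre.
- pin (a joint): How far the pin's head stands off its bush, in m: 0 = fully home, 0.028 to 0.036 at the start. Pushing the head towards the bracket's +x lowers it.
- cotter: Spring cotter of 6 mm steel wire, about 120 g, upright in its holder. Origin: centre of its coil, which is the grip: a disc 24 in diameter, 14 thick along its x (flat faces +x and -x, 25 mm free beside them). The straight leg runs down from it along -z. Fitted, the pin's axis lies at z -44 (3 mm play), the coil's faces look along the pin; the bow may be on either side.
- cotter_tip (a point): The rounded lower end of the cotter's straight leg, 83 mm under the coil's centre. In the hole the leg goes down freely for about 26 mm past the pin's top; then the bow spreads over the pin with up to about 20 N for 15 to 20 mm, then snaps shut and the cotter has a few mm of play; below that the shoulder stops hard on the pin.
- shoulder (a point): Where the cotter's second wire, the bow, begins to spring (y 9.5, z -30 of the cotter, wire centre). Above it the wire is stiff. Below, it goes out to y 20 at z -44, in to y 11.5 at z -57 (inner edge 8.5 from the leg's axis) and flares to y 21 at z -74.
- bow (a joint): How far the bow is sprung outwards, in rad: 0 = relaxed, about 0.1 when passing the widest part of the pin, back near 0 when snapped over.
- holder: Aluminium holder fixed on the table: base 90 x 70 x 6 mm and a post 36 (x) x 18 (y), 55 high, with a hole 8 x 8, in which the cotter's leg stands on the base: the coil's centre is 89 above the table. Cotter and holder have the same axes. Origin: centre of the underside. Lift the cotter 60 mm straight up to clear it.
- hammer: Bystander: a hammer lying flat, 280 long (mm). Origin: near its middle, on the table.
- wrench: Bystander: an open-ended spanner lying flat, 200 long (mm). Origin: near its middle, on the table.
- washer: Bystander: a loose steel ring, 44 outside, 8 high, flat on the table (mm). Origin: centre of its underside.
- tube_a: Bystander: a short steel tube standing, 32 across, 80 high (mm). Origin: centre of its underside.
- tube_b: Bystander: a short steel tube standing, 32 across, 80 high (mm). Origin: centre of its underside.
- spare_pin: Bystander: a spare steel pin standing on its head (head 40 across and 10 high), 73 high, without a cross hole (mm). Origin: centre of its underside.
- carton: Bystander: a cardboard carton, 50 x 70 x 75 (mm). Origin: centre of its underside.

How it is judged:
By the outcome, as a careful person would: the job done as asked, in the order asked, and still so for the second after the job is handed in, with the robot touching nothing.
It also fails if it takes over 58 s, if anything falls off the work surface, if the arm or the gripper's body presses on something with over 40 N, if the wrist force passes 120 N, or if a joint passes its speed limit or range.

### The arm

A 7-joint arm with a two-finger parallel gripper is mounted at the origin on the work surface. World frame = base frame: x ahead of the robot, y to its left, z up, the work surface at z = 0. Lengths are in m, angles in rad, forces in N, time in s.
With the tool pointing down it reaches from about 0.4 to 0.85 m from the base axis. Payload 10.4 kg.
Tool frame: the origin (TCP) lies at the very end of the fingers, on their centre line; the grasp point (between the pads) lies 19 mm behind it; z points along the fingers, y is the line along which they close (so a half turn about z gives the same grasp; the last joint's range is limited). The gripper opens to 87 mm and grips with 3 to 60 N. Pads are 19 mm wide; open, the fingers measure 117 mm over their backs; the gripper's body (75 mm by 190 mm) begins 51 mm behind the grasp point.
Start: joints at [1.236, 0.332, -0.065, 1.46, 0.022, 1.35, -0.088], TCP at [0.192, -0.595, 0.223] pointing down, gripper open.
Joint ranges: [-2.6, 2.6], [-0.5, 2.12], [-1.47, 1.34], [0.16, 2.42], [-1.27, 4.41], [0.06, 2.06], [-2.6, 2.6]. Speed limits (rad/s): [2.22, 2.22, 2.79, 2.79, 3.14, 3.14, 3.14].

### API

Orientations are given as a unit quaternion [x, y, z, w].
In Python, from bench import r gives the robot as it stands.
- The arm moves only by the tool tcp_steps, called as name(argument=value, ...), one argument or row to a line, values as JSON. Schema: {"type":"object","properties":{"motion":{"type":"object","properties":{"sx":{"type":"array","items":{"type":"number"},"minItems":1,"maxItems":12},"sy":{"type":"array","items":{"type":"number"},"minItems":1,"maxItems":12},"sz":{"type":"array","items":{"type":"number"},"minItems":1,"maxItems":12},"rz":{"type":"array","items":{"type":"number"},"minItems":1,"maxItems":12},"finger_gap":{"type":"array","items":{"type":"number"},"minItems":1,"maxItems":12}},"additionalProperties":false,"required":["sx","sy","sz","rz","finger_gap"]},"squeeze":{"type":"number"},"only":{"type":"string"},"quiet":{"type":"boolean"},"lines":{"type":"string"}},"required":["motion"],"additionalProperties":false}. motion is an object with one list for each field, all of the same length, 1 to 12, a row being the entries at one place: sx, sy, sz (the shift in a scale on which 1.0 is 0.75 m), rz (a turn about the tool's z in normalised numbers (1 is 2 rad)), finger_gap (the finger opening in m); each row is the pose to reach, as a shift and turn from the pose commanded when the call began, along the tool's axes at that moment; what a row does not reach only later rows make up. A row lasts 1/10 s, in which the tool goes at most 0.05 m and 0.15 rad, less where a joint would pass 70% of its speed; a pose out of reach is approached as far as the arm can. The fingers move at their own pace and stop on an object; squeeze is the grip in N (left out, the last holds). Time passes only in rows, so rows that do not move let the fingers close. The tool returns the time, the measured TCP pose, the force, the opening and the grip force at its end. only (a regular expression) keeps the lines of the reply that match it, lines (a string "A,B") keeps lines A to B, and quiet returns only ok. No shift or turn number may pass 1 either way. Input that does not fit is refused with a message, and nothing moves.
- r.read_state(): the state, without advancing time (a new reading comes with each control period).
- r.camera(name): name is "side" or "top"; returns a dict with "img" (420x560x3 uint8, red, green, blue), "fx", "fy", "cx", "cy" (pixels), "pose" (4x4, takes a point from camera to world coordinates). Camera axes: x right, y down, z forward; pixel columns grow to the right and rows downward; lengths in m; the calibration is good to about 2 mm. A picture is of the moment at which its call begins. There is no depth.
- r.close_job(): hands the job in; it is judged then, once.
Trained networks look in the newest picture that a camera, given by its name, has taken for a name from the list of things; names that differ only in an ending like _2 or _b are one class to them, and where a whole thing is asked for, a point or a joint stands for the part that bears it (a point fixed in the world has none). Each returns a list of dicts, best first, with "p" (0 to 1); they miss things now and then, are a little off and sometimes report something else, mostly with a low value. They report only what shows in the picture. A call takes as long as a camera call.
- r.recognise(camera, label): "position" ([column, row] as shares, 0 to 1, of the picture: columns of its width, rows of its height, amid what is visible of it).
- r.regions_of(camera, label): "pixels" (420x560 bool, what is visible of it) and "position" ([column, row] as shares, 0 to 1, of the picture: columns of its width, rows of its height, amid what is visible of it).
The state is a dict: "time": time; "joint_positions": joint angles; "joint_vel": joint speeds; "joint_torque": joint torques, N m; "ee_pos": TCP position; "eef_rot": TCP orientation; "ft_force": force on the tool from outside, world axes, zero at the start; "torque": the same for the moment, N m; "width": finger opening in m; "grip_force": force on a finger pad.
Only numpy, scipy, OpenCV 4.12 (cv2) and the standard library are available. Lean on these libraries where they do the work, as an engineer would, in place of code of your own. Each camera call takes 0.05 s, during which the arm holds its last target. There are 200 camera calls.

## Working session

There is one attempt and no reset: what is moved stays moved. The work goes in short steps, Python scripts to look and compute and a tool call to move; the robot and the scene stay as the last step left them, time stands still between calls to the robot, and variables do not carry over. Pictures are saved under pics/ and viewed, at most 10 in all, crops included, and the job is handed in when it is done.

```bash
ls; mkdir -p pics
```

Create h.py:
```python
from bench import r
import numpy as np, cv2
from scipy.spatial.transform import Rotation as R
def ray(c,px):
    d=np.array([(px[0]-c['cx'])/c['fx'],(px[1]-c['cy'])/c['fy'],1.]);T=np.array(c['pose'])
    return T[:3,3],T[:3,:3]@d
def at_z(c,px,z):
    o,d=ray(c,px);return o+d*(z-o[2])/d[2]
def proj(c,P):
    T=np.array(c['pose']);q=T[:3,:3].T@(np.array(P)-T[:3,3]);return np.array([c['fx']*q[0]/q[2]+c['cx'],c['fy']*q[1]/q[2]+c['cy']])
def tri(c1,p1,c2,p2):
    o1,d1=ray(c1,p1);o2,d2=ray(c2,p2);A=np.c_[d1,-d2];s=np.linalg.lstsq(A,o2-o1,rcond=None)[0]
    a=o1+d1*s[0];b=o2+d2*s[1];return (a+b)/2,np.linalg.norm(a-b)
def save(img,n): cv2.imwrite('pics/'+n,img[:,:,::-1])
```

Run:
```python
from h import *
C={n:r.camera(n) for n in('side','top')}
for n in C:
    save(C[n]['img'],n+'0.png');T=np.array(C[n]['pose']);print(n,C[n]['fx'],C[n]['cx'],C[n]['cy'],T.round(3).tolist())
    for l in ['bracket','pin_axis','bush_face','hole_zone','pin','cotter','cotter_tip','shoulder','holder','hammer','wrench','washer','tube_a','spare_pin','carton']:
        print(n,l,[( (np.array(d['position'])*[560,420]).round(1).tolist(),round(d['p'],2)) for d in r.recognise(n,l)[:3]])
s=r.read_state();print({k:np.round(v,3).tolist() for k,v in s.items()})
```

```text
pics
side 386.1036071796343 283.3551648795423 209.54521169608932 [[-0.813, -0.383, 0.44, 0.17], [-0.583, 0.554, -0.594, 0.521], [-0.016, -0.739, -0.673, 0.683], [0.0, 0.0, 0.0, 1.0]]
side bracket [([255.9, 260.9], 0.59)]
side pin_axis [([255.2, 260.1], 0.85)]
side bush_face []
side hole_zone [([255.1, 259.6], 0.69), ([409.3, 169.5], 0.58)]
side pin [([256.9, 230.8], 0.81)]
side cotter [([343.2, 170.4], 0.47)]
side cotter_tip [([255.0, 260.4], 0.64), ([340.8, 172.5], 0.54)]
side shoulder [([337.5, 175.2], 0.57)]
side holder [([340.1, 192.5], 0.97), ([134.7, 327.2], 0.29)]
side hammer [([289.5, 156.7], 0.55)]
side wrench [([133.7, 329.4], 0.7)]
side washer [([293.3, 201.0], 0.43)]
side tube_a [([381.3, 230.9], 0.78), ([238.2, 185.8], 0.69)]
side spare_pin [([216.2, 357.7], 0.78)]
side carton [([408.7, 170.3], 0.77)]
top 389.01884909359194 280.16369536610114 211.99166807193362 [[-0.006, -0.988, 0.155, 0.43], [-1.0, 0.007, 0.008, -0.025], [-0.009, -0.155, -0.988, 0.932], [0.0, 0.0, 0.0, 1.0]]
top bracket [([221.3, 222.3], 0.89), ([364.3, 231.6], 0.2)]
top pin_axis [([371.6, 224.5], 0.18)
[... 272 characters left out ...]
er [([391.4, 152.8], 0.55)]
top wrench [([117.2, 184.2], 0.85), ([220.4, 223.5], 0.51)]
top washer [([319.0, 198.8], 0.68), ([220.3, 218.7], 0.59)]
top tube_a [([296.2, 140.3], 0.81), ([334.3, 298.6], 0.57)]
top spare_pin [([133.2, 255.8], 0.88), ([369.4, 230.4], 0.37)]
top carton [([438.1, 285.7], 0.63)]
{'time': 1.6, 'joint_positions': [1.236, 0.332, -0.065, 1.46, 0.022, 1.35, -0.089], 'joint_vel': [0.001, 0.001, -0.001, -0.001, -0.0, -0.0, -0.001], 'joint_torque': [0.0, -62.303, 0.025, -39.011, -0.061, 0.032, 0.0], 'ee_pos': [0.192, -0.595, 0.223], 'eef_rot': [0.988, 0.155, 0.0, 0.0], 'ft_force': [-0.23, -1.113, -0.073], 'torque': [-0.026, 0.025, 0.091], 'grip_force': 0.0, 'width': 0.087}
```

View pics/side0.png

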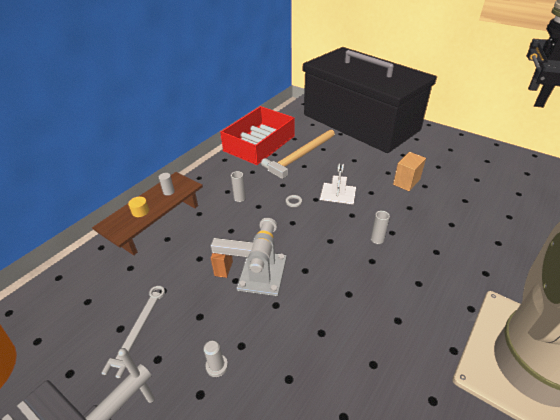

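View pics/top0.png

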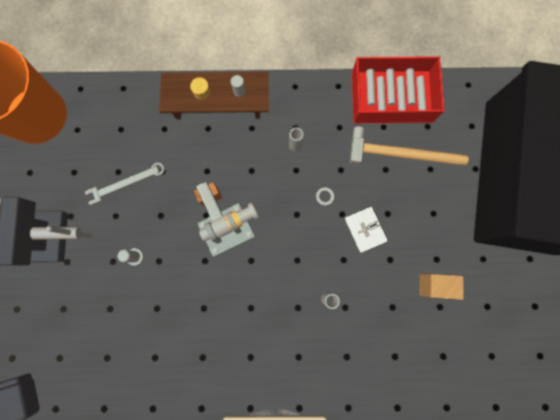

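Run:
```python
from h import *
S=cv2.imread('pics/side0.png');T=cv2.imread('pics/top0.png')
f=lambda I,x,y,w,h,s:cv2.resize(I[y:y+h,x:x+w],None,fx=s,fy=s,interpolation=cv2.INTER_CUBIC)
a=f(T,185,170,80,100,5);b=f(T,335,195,64,60,5)[:300]
c=f(S,205,205,100,100,4); d=f(S,310,155,64,60,5)
o=np.zeros((600,800,3),np.uint8)
a=cv2.resize(a,(400,500))[:340];o[:340,:400]=f(T,185,177,80,68,5);o[:340,420:740]=f(T,335,195,64,68,5)
o[345:600,:400]=f(S,205,213,100,64,4)[:255] if 0 else cv2.resize(S[210:274,205:305],(400,256))[:255]
o[345:600,420:640]=cv2.resize(S[155:206,318:362],(220,255))
cv2.imwrite('pics/crops.png',o)
```

```text
(no output)
```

View pics/crops.png

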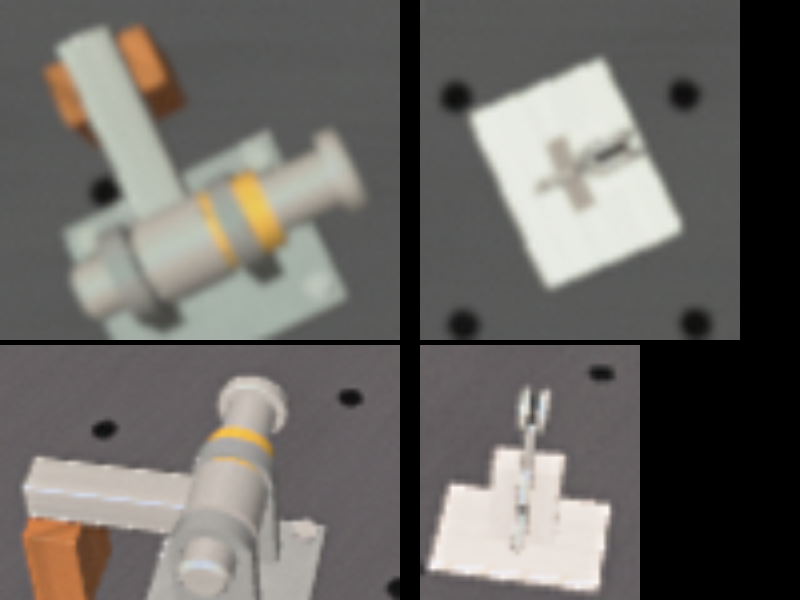

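Create fit.py:
```python
from h import *
from scipy.optimize import least_squares
C={n:r.camera(n) for n in('side','top')}
def fit(obs,x0):
    def W(p,L):
        c,s=np.cos(p[2]),np.sin(p[2]);return [p[0]+c*L[0]-s*L[1],p[1]+s*L[0]+c*L[1],L[2]]
    f=lambda p:np.concatenate([proj(C[n],W(p,L))-px for n,L,px in obs])
    q=least_squares(f,x0,loss='soft_l1');print(q.x.round(4),np.degrees(q.x[2]).round(1));print(f(q.x).reshape(-1,2).round(1).tolist());return q.x
t=lambda u,v:(185+u/5,177+v/5)
s=lambda u,v:(205+u/4,210+(v-345)/4)
b=fit([('top',(-.055,-.045,.01),t(270,130)),('top',(-.055,.045,.01),t(347,295)),('top',(.055,-.045,.01),t(65,230)),('side',(-.055,.045,.01),s(325,525))],[.45,.1,2.0])
t=lambda u,v:(335+(u-420)/5,195+v/5)
s=lambda u,v:(318+(u-420)/5,155+(v-345)/5)
h=fit([('top',(.045,.035,.006),t(468,115)),('top',(.045,-.035,.006),t(603,58)),('top',(-.045,-.035,.006),t(683,232)),('top',(-.045,.035,.006),t(548,290)),
 ('side',(.045,.035,.006),s(450,485)),('side',(.045,-.035,.006),s(610,502)),('side',(-.045,.035,.006),s(430,570)),('side',(-.045,-.035,.006),s(600,588))],[.42,-.22,.41])
c,sn=np.cos(b[2]),np.sin(b[2])
for x in(-.055,-.09): print('axis pt',x,[(n,proj(C[n],[b[0]+c*x,b[1]+sn*x,.075]).round(1).tolist()) for n in C])
for z in(.089,.055): print('coil',z,[(n,proj(C[n],[h[0],h[1],z]).round(1).tolist()) for n in C])
```

```bash
python3 fit.py
```

```text
[0.5333 0.1131 2.0135] 115.4
[[-0.3, -0.1], [0.2, 0.5], [-1.0, -0.4], [0.4, -1.9]]
[ 0.5313 -0.222   0.3844] 22.0
[[0.4, -0.1], [0.1, 0.3], [-0.2, 0.0], [-0.1, -0.3], [-4.1, 14.0], [-31.9, -5.1], [33.5, 1.8], [2.2, -18.0]]
axis pt -0.055 [('side', [266.2, 231.0]), ('top', [243.8, 215.7])]
axis pt -0.09 [('side', [269.5, 220.1]), ('top', [258.0, 208.9])]
coil 0.089 [('side', [340.9, 166.5]), ('top', [374.1, 225.4])]
coil 0.055 [('side', [339.8, 177.0]), ('top', [370.6, 227.2])]
```

The manual's scale: shifts go in shares of 0.75 m and turns go in shares of 2 rad. Converting my numbers, 0.557 m is 0.7427, 0.02 m is 0.0267, -1.703 rad is -0.8515.

tcp_steps(
  motion={"sx": [0.7427,0.7427,0.7427,0.7427,0.7427,0.7427,0.7427,0.7427,0.7427,0.7427,0.7427,0.7427],"sy": [-0.6013,-0.6013,-0.6013,-0.6013,-0.6013,-0.6013,-0.6013,-0.6013,-0.6013,-0.6013,-0.6013,-0.6013],"sz": [0.0267,0.0267,0.0267,0.0267,0.0267,0.0267,0.0267,0.0267,0.0267,0.0267,0.0267,0.0267],"rz": [-0.8515,-0.8515,-0.8515,-0.8515,-0.8515,-0.8515,-0.8515,-0.8515,-0.8515,-0.8515,-0.8515,-0.8515],"finger_gap": [0,0,0,0,0,0,0,0,0,0,0,0]},
  squeeze=20,
)

```text
time: 2.9
ee_pos: [0.5205, -0.091, 0.2062]
eef_rot: [0.532, 0.847, -0.0, 0.001]
ft_force: [1.1, -1.5, -0.0]
width: 0.0027
grip_force: 0.0
```

Create go.py:
```python
# shift in tool axes (of last measured pose) to world x y z and tool-x yaw(deg)
import sys
from h import *
s=r.read_state();M=R.from_quat(s['eef_rot']).as_matrix();g=np.array([float(a) for a in sys.argv[1:4]])
yaw=np.arctan2(M[1,0],M[0,0]);d=-(np.radians(float(sys.argv[4]))-yaw) if len(sys.argv)>4 else 0
d=(d+np.pi)%(2*np.pi)-np.pi
print('pos',np.round(s['ee_pos'],4),'yaw',np.degrees(yaw).round(2),'shift',(M.T@(g-s['ee_pos'])).round(4),'turn',round(d,4),'q',np.round(s['joint_positions'],2),s['time'],M[:,2].round(4))
```

```bash
python3 go.py .585 .005 .058 115.4
```

```text
pos [ 0.5205 -0.091   0.2062] yaw 115.74 shift [0.0586 0.0997 0.1482] turn 0.0059 q [ 0.67  0.18 -0.65  1.71  0.12  1.28  0.45] 2.9 [ 1.e-03 -7.e-04 -1.e+00]
```

In the tool's units: 0.148 m is 0.1973, 0.13 m is 0.1733, 0.006 rad is 0.003.

tcp_steps(
  motion={"sx": [0.0773,0.0773,0.0773,0.0773,0.0773,0.0773,0.0773],"sy": [0.1333,0.1333,0.1333,0.1333,0.1333,0.1333,0.1333],"sz": [0,0,0.0533,0.12,0.1733,0.1973,0.1973],"rz": [0.003,0.003,0.003,0.003,0.003,0.003,0.003],"finger_gap": [0,0,0,0,0,0,0]},
)

```text
time: 3.6
ee_pos: [0.583, 0.0025, 0.0549]
eef_rot: [0.537, 0.844, -0.001, -0.002]
ft_force: [-1.0, -0.0, 0.6]
width: 0.0002
grip_force: 0.0
```

```bash
python3 go.py .585 .005 .058 115.4
```

Run:
```python
from h import *
c=r.camera('top');d=r.camera('side')
o=np.zeros((600,800,3),np.uint8);I=c['img'][175:255,190:290];J=d['img'][195:275,225:325]
o[:320,:400]=cv2.resize(I,(400,320),interpolation=2);o[:320,400:]=cv2.resize(J,(400,320),interpolation=2);save(o[:320],'a.png')
```

```text
pos [0.583  0.0025 0.0549] yaw 115.1 shift [ 0.0014  0.0028 -0.0031] turn -0.0052 q [ 0.44  0.48 -0.65  1.72  0.32  1.06  0.12] 3.6 [-5.e-03  3.e-04 -1.e+00]
```

View pics/a.png

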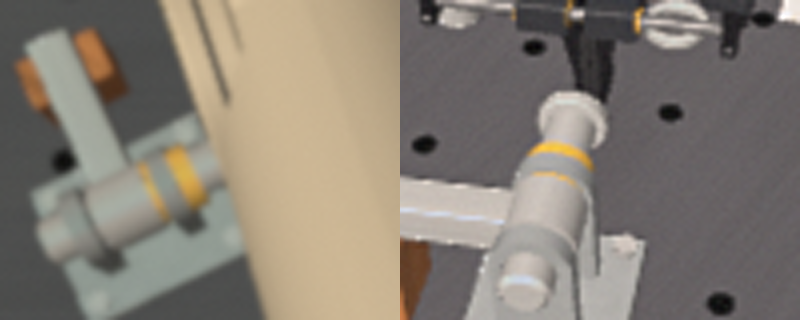

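In the tool's units: 0.05 m is 0.0667, 0.03 m is 0.04.

tcp_steps(
  motion={"sx": [0.02,0.0333,0.04,0.0467,0.0533,0.06,0.0667,0.0667],"sy": [0,0,0,0,0,0,0,0],"sz": [0,0,0,0,0,0,0,0],"rz": [0,0,0,0,0,0,0,0],"finger_gap": [0,0,0,0,0,0,0,0]},
  squeeze=30,
)

```text
time: 4.5
ee_pos: [0.5647, 0.0477, 0.059]
eef_rot: [0.537, 0.844, 0.0, 0.001]
ft_force: [1.7, -2.8, 1.7]
width: 0.0005
grip_force: 1.8
```

tcp_steps(
  motion={"sx": [0.004,0.008,0.008],"sy": [0,0,0],"sz": [0,0,0],"rz": [0,0,0],"finger_gap": [0,0,0]},
)

```text
time: 4.8
ee_pos: [0.5621, 0.0529, 0.0587]
eef_rot: [0.537, 0.844, 0.0, 0.001]
ft_force: [2.1, -3.4, 3.3]
width: 0.0007
grip_force: 2.2
```

In the tool's units: 0.006 m is 0.008, 0.003 m is 0.004.

tcp_steps(
  motion={"sx": [0.004,0.008,0.008],"sy": [0,0,0],"sz": [0,0,0],"rz": [0,0,0],"finger_gap": [0,0,0]},
)

```text
time: 5.1
ee_pos: [0.5602, 0.0568, 0.0587]
eef_rot: [0.537, 0.843, -0.0, 0.002]
ft_force: [4.3, -8.2, 3.4]
width: 0.0005
grip_force: 4.8
```

tcp_steps(
  motion={"sx": [0.004,0.0067,0.0067],"sy": [0,0,0],"sz": [0,0,0],"rz": [0,0,0],"finger_gap": [0,0,0]},
)

```text
time: 5.4
ee_pos: [0.5601, 0.0568, 0.0588]
eef_rot: [0.539, 0.842, -0.001, 0.004]
ft_force: [12.9, -20.4, 0.6]
width: 0.0006
grip_force: 12.0
```

In the tool's units: -0.09 m is -0.12, -0.05 m is -0.0667.

tcp_steps(
  motion={"sx": [-0.04,-0.0667,-0.0667,-0.0667],"sy": [0,0,0,0],"sz": [0,-0.0133,-0.0667,-0.12],"rz": [0,0,0,0],"finger_gap": [0.0,0.034,0.034,0.034]},
)

```text
time: 5.8
ee_pos: [0.5768, 0.0181, 0.148]
eef_rot: [0.537, 0.844, -0.0, -0.002]
ft_force: [0.9, -0.0, 1.0]
width: 0.0169
grip_force: 0.0
```

```bash
python3 go.py .5313 -.222 .135 112
```

```text
pos [0.5768 0.0181 0.148 ] yaw 115.07 shift [-0.1982 -0.1429  0.0129] turn 0.0535 q [ 0.46  0.36 -0.69  1.66  0.24  1.21  0.15] 5.8 [-0.0029  0.0012 -1.    ]
```

In the tool's units: -0.198 m is -0.264, -0.143 m is -0.1907, 0.0535 rad is 0.0268.

tcp_steps(
  motion={"sx": [-0.264,-0.264,-0.264,-0.264,-0.264,-0.264,-0.264],"sy": [-0.1907,-0.1907,-0.1907,-0.1907,-0.1907,-0.1907,-0.1907],"sz": [0.0173,0.0173,0.0173,0.0173,0.0173,0.0173,0.0173],"rz": [0.0268,0.0268,0.0268,0.0268,0.0268,0.0268,0.0268],"finger_gap": [0.034,0.034,0.034,0.034,0.034,0.034,0.034]},
)

```text
time: 6.5
ee_pos: [0.5318, -0.2222, 0.1345]
eef_rot: [0.56, 0.829, 0.0, -0.0]
ft_force: [0.4, 0.9, -0.1]
width: 0.0338
grip_force: 0.0
```

```bash
python3 go.py .5313 -.222 .076 112
```

Run:
```python
from h import *
c=r.camera('top');d=r.camera('side');np.savez('look1.npz',top=c['img'],side=d['img'])
for n in('top','side'):print(n,[((np.array(q['position'])*[560,420]).round(1).tolist(),round(q['p'],2)) for q in r.recognise(n,'pin')])
o=np.zeros((600,800,3),np.uint8);I=c['img'][185:245,185:265];J=d['img'][150:210,300:380];K=d['img'][210:270,225:305]
o[:300,:400]=cv2.resize(I,(400,300),interpolation=2);o[:300,400:]=cv2.resize(J,(400,300),interpolation=2);o[300:,:400]=cv2.resize(K,(400,300),interpolation=2)
o[300:,400:]=cv2.resize(c['img'][190:250,330:410],(400,300),interpolation=2);save(o,'b.png')
```

```text
pos [ 0.5318 -0.2222  0.1345] yaw 111.92 shift [ 0.0003 -0.0004  0.0585] turn -0.0014 q [ 0.79  0.35 -0.58  1.68  0.2   1.18  0.55] 6.5 [-5.e-04  1.e-03 -1.e+00]
top [([203.6, 233.6], 0.9)]
side [([252.6, 266.9], 0.64)]
```

View pics/b.png

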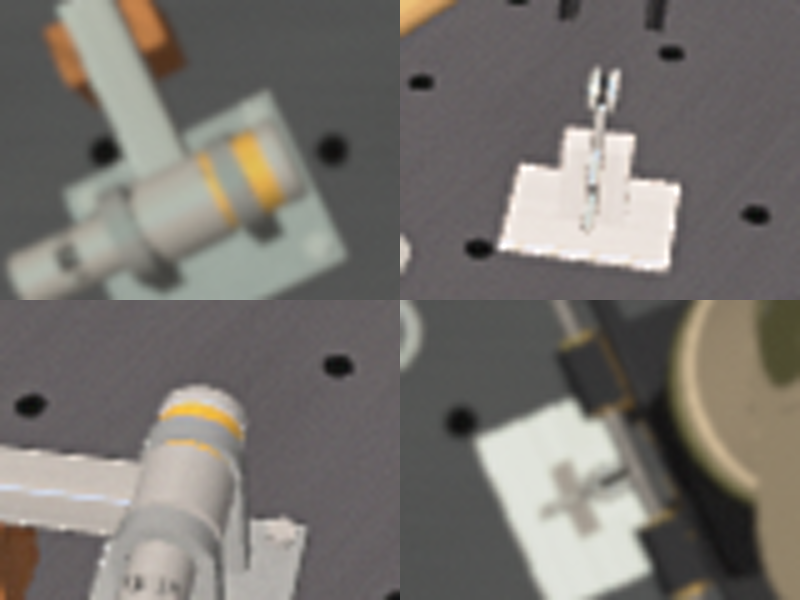

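Run:
```python
from h import *
c=r.camera('top');d=r.camera('side')
g=np.load('look1.npz');I=g['top'].astype(float).mean(2)
p=I[230:243,192:206];print(p.round().astype(int))
J=g['side'].astype(float).mean(2);print(J[260:274,244:266].round().astype(int))
print('top z.089',at_z(c,(198.6,236.4),.089).round(4))
a=np.radians(115.4);u=np.array([np.cos(a),np.sin(a)]);P=np.array([.5601,.0568])+.1155*u;print('touch',P.round(4),proj(c,[*P,.089]),proj(d,[*P,.089]))
B=np.array([.5333,.1131]);print('fit',(B+.0532*u).round(4),proj(c,[*(B+.0532*u),.089]),proj(d,[*(B+.0532*u),.089]))
```

```text
[[ 83  84  84  85  88  92 104 124 141 153 160 164 167 166]
 [ 84  86  90  96 104 112 124 143 157 164 168 172 173 172]
 [ 90  98 110 120 127 131 140 155 166 171 174 176 177 178]
 [111 125 140 147 144 139 137 148 167 175 178 179 180 179]
 [140 151 158 155 141 125 115 129 159 176 179 180 178 177]
 [160 166 167 154 127 109 107 121 150 171 178 177 174 171]
 [169 172 172 159 128 104 104 113 134 160 172 171 167 164]
 [175 176 177 167 138 102  92  99 120 146 162 163 158 153]
 [178 179 179 174 153 117 100 110 125 142 150 151 147 140]
 [180 179 178 174 162 141 129 131 129 129 132 136 132 125]
 [179 177 173 169 164 156 150 143 127 116 116 119 115 113]
 [173 170 165 161 157 153 148 138 122 110 107 102  98 106]
 [165 162 156 151 146 139 132 121 110 100  94  89  86  98]]
[[ 95 125 179 167 161 162 156 160 176 185 190 193 195 192 186 178 171 162
  154 158 161 153]
 [103 150 174 164 162 156 133 164 182 189 193 194 192 190 182 176 169 156
  146 147 160 164]
 [132 208 179 162 159 158 152 168 184 189 194 195 191 188 181 175 166 156
  137 129 162 165]
 [124 181 174 166 160 157 157 177 185 191 197 195 192
[... 594 characters left out ...]
63]
 [177 175 175 170 161 176 184 190 193 194 192 185 179 174 168 164 132 114
  122 161 163 164]
 [176 173 170 162 167 181 187 193 195 193 189 183 177 171 161 148 128 112
  150 162 165 163]
 [173 172 168 156 171 182 189 194 195 194 189 182 176 168 157 142 122 129
  199 169 160 162]
 [173 171 167 159 173 184 188 193 195 190 186 178 174 164 155 137 118 120
  170 163 164 161]]
top z.089 [0.5099 0.1601 0.089 ]
touch [0.5106 0.1611] [198.11393709 236.1160613 ] [254.37220303 264.60677459]
fit [0.5105 0.1612] [198.10280286 236.15158333] [254.39564833 264.63136722]
```

tcp_steps(
  motion={"sx": [0,0,0,0,0,0,0],"sy": [0,0,0,0,0,0,0],"sz": [0.04,0.0773,0.0773,0.0773,0.0773,0.0773,0.0773],"rz": [0,0,0,0,0,0,0],"finger_gap": [0.034,0.034,0.034,0.01,0.01,0.01,0.01]},
  squeeze=50,
)

```text
time: 7.5
ee_pos: [0.5329, -0.2221, 0.0779]
eef_rot: [0.559, 0.829, 0.0, 0.001]
ft_force: [0.1, 0.2, 1.7]
width: 0.0135
grip_force: 50.0
```

In the tool's units: -0.13 m is -0.1733, -0.09 m is -0.12.

tcp_steps(
  motion={"sx": [0,0,0,0,0],"sy": [0,0,0,0,0],"sz": [-0.0267,-0.0667,-0.12,-0.1733,-0.1733],"rz": [0,0,0,0,0],"finger_gap": [0.01,0.01,0.01,0.01,0.01]},
)

```text
time: 8.0
ee_pos: [0.535, -0.2224, 0.2131]
eef_rot: [0.559, 0.829, 0.001, 0.005]
ft_force: [1.1, 0.3, -1.4]
width: 0.0134
grip_force: 50.0
```

```bash
python3 go.py .5103 .1607 .19 205.4; python3 go.py .5103 .1607 .19 25.4
```

Run:
```python
from h import *
for n in ('side','top'):
    c=r.camera(n);save(c['img'],n+'2.png')
    for l in('cotter_tip','shoulder','cotter'):print(n,l,[((np.array(q['position'])*[560,420]).round(1).tolist(),round(q['p'],2)) for q in r.recognise(n,l)[:2]])
    s=r.read_state();M=R.from_quat(s['eef_rot']).as_matrix();P=np.array(s['ee_pos'])-M[:,2]*.013
    print('pred coil,tip',proj(c,P),proj(c,P+M[:,2]*.083))
```

```text
pos [ 0.535  -0.2224  0.2131] yaw 112.03 shift [0.3645 0.1207 0.0214] turn -1.6296 q [ 0.81  0.28 -0.59  1.58  0.16  1.31  0.58] 8.0 [ 0.0084 -0.004  -1.    ]
pos [ 0.535  -0.2224  0.2131] yaw 112.03 shift [0.3645 0.1207 0.0214] turn 1.512 q [ 0.81  0.28 -0.59  1.58  0.16  1.31  0.58] 8.0 [ 0.0084 -0.004  -1.    ]
side cotter_tip []
side shoulder []
side cotter [([343.6, 126.1], 0.47)]
pred coil,tip [345.32125202 121.87546118] [342.32697946 151.39856479]
top cotter_tip [([381.7, 219.3], 0.55), ([130.4, 254.7], 0.32)]
top shoulder [([381.3, 216.7], 0.66)]
top cotter []
pred coil,tip [390.07151093 216.63635349] [379.1572066 222.4602544]
```

In the tool's units: 0.364 m is 0.4853, 0.121 m is 0.1613, 1.512 rad is 0.756.

tcp_steps(
  motion={"sx": [0.4853,0.4853,0.4853,0.4853,0.4853,0.4853,0.4853,0.4853,0.4853,0.4853,0.4853,0.4853],"sy": [0.1613,0.1613,0.1613,0.1613,0.1613,0.1613,0.1613,0.1613,0.1613,0.1613,0.1613,0.1613],"sz": [0.0173,0.0173,0.0173,0.0173,0.0173,0.0173,0.0173,0.0173,0.0173,0.0173,0.0173,0.0173],"rz": [0.756,0.756,0.756,0.756,0.756,0.756,0.756,0.756,0.756,0.756,0.756,0.756],"finger_gap": [0.01,0.01,0.01,0.01,0.01,0.01,0.01,0.01,0.01,0.01,0.01,0.01]},
)

```text
time: 9.6
ee_pos: [0.5076, 0.161, 0.1933]
eef_rot: [0.976, 0.219, -0.0, 0.0]
ft_force: [0.1, 0.7, -0.7]
width: 0.0134
grip_force: 50.0
```

tcp_steps(
  motion={"sx": [0,0],"sy": [0,0],"sz": [0,0],"rz": [0,0],"finger_gap": [0.01,0.01]},
)

```text
time: 9.8
ee_pos: [0.5079, 0.1607, 0.1936]
eef_rot: [0.975, 0.221, -0.0, 0.0]
ft_force: [0.2, -0.2, -1.5]
width: 0.0137
grip_force: 50.0
```

```bash
python3 go.py .5103 .1607 .175 25.4
```

Create look.py:
```python
import sys
from h import *
o=np.zeros((600,800,3),np.uint8)
s=r.read_state();M=R.from_quat(s['eef_rot']).as_matrix();P=np.array(s['ee_pos'])+M[:,2]*.07
for i,n in enumerate(('top','side')):
    c=r.camera(n);q=proj(c,P);print(n,'pred tip',q.round(1),'hole top',proj(c,[.5103,.1607,.089]).round(1),[((np.array(k['position'])*[560,420]).round(1).tolist(),round(k['p'],2)) for k in r.recognise(n,'cotter_tip')[:2]])
    x0,y0=np.clip(int(q[0])-25,0,510),int(q[1])-45;print('crop',x0,y0)
    o[:,i*400:i*400+400]=cv2.resize(c['img'][y0:y0+75,x0:x0+50],(400,600),interpolation=2)
save(o,sys.argv[1])
```

```bash
python3 look.py c.png
```

```text
pos [0.5079 0.1607 0.1936] yaw 25.54 shift [0.0022 0.0011 0.0186] turn 0.0025 q [ 0.22  0.21 -0.69  1.72  0.14  1.26 -1.62] 9.8 [-3.e-04 -1.e-04 -1.e+00]
top pred tip [194.7 235.9] hole top [198.3 236.2] []
crop 169 190
side pred tip [254.4 253.5] hole top [254.6 264.5] [([244.8, 245.8], 0.5)]
crop 229 208
```

View pics/c.png

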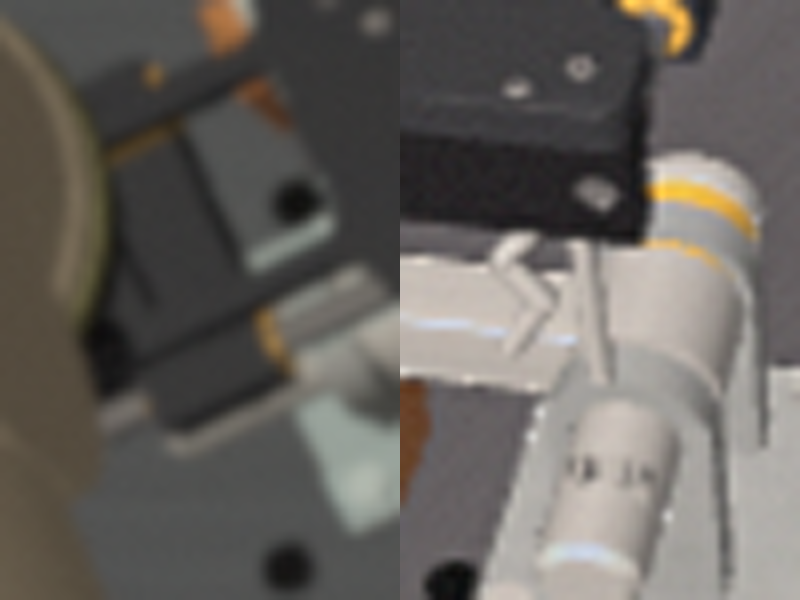

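Run:
```python
from h import *
c=r.camera('side');J=c['img'].astype(float).mean(2)
print(J[236:272:1,246:264].round().astype(int))
s=r.read_state();P=np.array(s['ee_pos'])
for z in(.17,.16,.15,.14,.13,.1236):print(z,proj(c,[P[0],P[1],z]).round(1))
for dx in(-.005,0,.005):print(dx,proj(c,[.5103+dx*.903,.1607+dx*.429,.089]).round(1),proj(c,[.5103+dx*-.429,.1607+dx*.903,.089]).round(1))
```

```text
[[ 34  33  32  31  28  29  28  30  29  32  33  33  29  67 144 173 170 170]
 [ 90  58  51  58  60  65  50  33  39  29  34  27  34  79 164 163 162 163]
 [ 90  95 100 118 170 186 132  89 105  79  77  84  93 125 180 181 179 174]
 [ 96 101  97 107 149 194 162 118 157 165 176 190 191 192 196 197 192 190]
 [ 94  94  91  96 132 191 168 130 164 179 185 192 193 196 195 195 194 190]
 [ 83  90  95 101 121 186 170 132 165 178 186 191 190 193 196 194 191 186]
 [142 186 211 189 142 185 170 140 168 181 186 188 191 193 194 193 190 187]
 [157 147 188 190 182 190 176 143 154 183 187 190 193 194 194 191 187 185]
 [186 153 145 188 194 195 182 146 139 184 191 190 192 195 194 191 187 185]
 [197 181 159 191 192 180 180 152 141 184 191 191 193 194 192 190 184 182]
 [193 179 170 191 190 177 183 160 146 186 190 191 193 194 191 188 186 182]
 [170 161 189 195 189 169 183 163 139 188 192 193 192 196 192 187 183 181]
 [156 190 196 197 193 180 185 165 137 190 193 193 194 194 191 185 184 180]
 [173 201 201 200 192 158 182 173 140 187 195 197 196 192 190 186 185 180]
 [188 200 209 217 212 177 184 174 140 158 183 183 
[... 1115 characters left out ...]
2 181 166 172 168 158 141 121 117]
 [173 172 161 150 127 172 109 145 184 184 176 144 168 141 140 138 115 121]
 [175 173 160 160 155 162 106 147 184 185 173 138 161 122 112 129 114 134]
 [177 173 154 172 178 164 168 190 193 184 163 147 162 147 126 122 110 143]
 [175 170 152 173 183 190 194 197 192 188 178 173 178 170 134 119 115 163]
 [174 170 161 177 189 189 194 195 192 186 181 175 167 166 132 116 122 163]
 [171 161 166 179 188 191 195 194 189 183 177 170 160 149 127 114 149 163]]
0.17 [252.7 236.7]
0.16 [253.  240.4]
0.15 [253.4 244.1]
0.14 [253.8 247.7]
0.13 [254.1 251.2]
0.1236 [254.3 253.5]
-0.005 [257.1 264.8] [255.2 262.6]
0 [254.6 264.5] [254.6 264.5]
0.005 [252.2 264.2] [254.  266.5]
```

In the tool's units: 0.027 m is 0.036, 0.0022 m is 0.0029, 0.0025 rad is 0.0013.

tcp_steps(
  motion={"sx": [0.0029,0.0029,0.0029,0.0029],"sy": [0.0003,0.0003,0.0003,0.0003],"sz": [0.0133,0.0267,0.036,0.036],"rz": [0.0013,0.0013,0.0013,0.0013],"finger_gap": [0.01,0.01,0.01,0.01]},
)

```text
time: 10.45
ee_pos: [0.5091, 0.1614, 0.1652]
eef_rot: [0.976, 0.219, -0.001, -0.0]
ft_force: [0.4, -0.9, -1.2]
width: 0.0136
grip_force: 50.0
```

tcp_steps(
  motion={"sx": [0,0,0,0],"sy": [0,0,0,0],"sz": [0.004,0.008,0.012,0.012],"rz": [0,0,0,0],"finger_gap": [0.01,0.01,0.01,0.01]},
)

```text
time: 10.85
ee_pos: [0.5098, 0.1616, 0.1574]
eef_rot: [0.976, 0.219, -0.0, 0.0]
ft_force: [0.0, -0.4, -1.5]
width: 0.0138
grip_force: 50.0
```

```bash
python3 go.py .510 .1615 .155 25.4
```

```text
pos [0.5098 0.1616 0.1574] yaw 25.26 shift [0.0001 0.0001 0.0024] turn -0.0025 q [ 0.21  0.25 -0.68  1.76  0.17  1.2  -1.65] 10.85 [-4.e-04 -2.e-04 -1.e+00]
```

In the tool's units: 0.008 m is 0.0107, 0.006 m is 0.008.

tcp_steps(
  motion={"sx": [0,0,0,0],"sy": [0,0,0,0],"sz": [0.004,0.008,0.0107,0.0107],"rz": [0,0,0,0],"finger_gap": [0.01,0.01,0.01,0.01]},
)

```text
time: 11.25
ee_pos: [0.5098, 0.1616, 0.1494]
eef_rot: [0.976, 0.219, -0.0, 0.0]
ft_force: [-0.1, -0.7, -1.3]
width: 0.0135
grip_force: 50.0
```

In the tool's units: 0.012 m is 0.016, 0.01 m is 0.0133.

tcp_steps(
  motion={"sx": [0,0,0,0],"sy": [0,0,0,0],"sz": [0.0067,0.0133,0.016,0.016],"rz": [0,0,0,0],"finger_gap": [0.01,0.01,0.01,0.01]},
  squeeze=60,
)

```text
time: 11.65
ee_pos: [0.5098, 0.1616, 0.1373]
eef_rot: [0.976, 0.219, -0.0, -0.0]
ft_force: [-0.5, 0.9, -0.9]
width: 0.0135
grip_force: 60.0
```

tcp_steps(
  motion={"sx": [0,0,0],"sy": [0,0,0],"sz": [0.004,0.008,0.008],"rz": [0,0,0],"finger_gap": [0.01,0.01,0.01]},
)

```text
time: 11.95
ee_pos: [0.51, 0.1616, 0.1316]
eef_rot: [0.976, 0.219, -0.0, 0.0]
ft_force: [-0.7, -1.1, 0.8]
width: 0.0137
grip_force: 60.0
```

```bash
python3 go.py .510 .1615 .119 25.4
```

```text
pos [0.51   0.1616 0.1316] yaw 25.26 shift [-0.0001  0.0001  0.0126] turn -0.0025 q [ 0.2   0.28 -0.68  1.78  0.19  1.15 -1.67] 11.95 [ 0.e+00 -1.e-04 -1.e+00]
```

In the tool's units: 0.006 m is 0.008, 0.003 m is 0.004.

tcp_steps(
  motion={"sx": [0,0,0],"sy": [0,0,0],"sz": [0.004,0.008,0.008],"rz": [0,0,0],"finger_gap": [0.01,0.01,0.01]},
)

```text
time: 12.25
ee_pos: [0.5104, 0.1618, 0.1265]
eef_rot: [0.976, 0.219, 0.001, 0.0]
ft_force: [-2.0, -1.6, 6.5]
width: 0.0134
grip_force: 60.0
```

tcp_steps(
  motion={"sx": [0,0,0],"sy": [0,0,0],"sz": [0.004,0.008,0.008],"rz": [0,0,0],"finger_gap": [0.01,0.01,0.01]},
)

```text
time: 12.55
ee_pos: [0.5101, 0.1616, 0.12]
eef_rot: [0.976, 0.219, 0.0, 0.0]
ft_force: [-0.8, -1.5, 2.8]
width: 0.0139
grip_force: 60.0
```

In the tool's units: 0.004 m is 0.0053, 0.002 m is 0.0027.

tcp_steps(
  motion={"sx": [0,0,0],"sy": [0,0,0],"sz": [0.0027,0.0053,0.0053],"rz": [0,0,0],"finger_gap": [0.01,0.01,0.01]},
)

```text
time: 12.85
ee_pos: [0.5098, 0.1616, 0.1156]
eef_rot: [0.976, 0.219, -0.0, 0.0]
ft_force: [-0.7, 0.6, -4.2]
width: 0.0137
grip_force: 60.0
```

```bash
python3 go.py .510 .1615 .108 25.4
```

```text
pos [0.5098 0.1616 0.1156] yaw 25.26 shift [0.0001 0.0001 0.0076] turn -0.0025 q [ 0.19  0.3  -0.67  1.8   0.2   1.12 -1.68] 12.85 [-2.e-04 -3.e-04 -1.e+00]
```

In the tool's units: 0.004 m is 0.0053, 0.002 m is 0.0027.

tcp_steps(
  motion={"sx": [0,0,0],"sy": [0,0,0],"sz": [0.0027,0.0053,0.0053],"rz": [0,0,0],"finger_gap": [0.01,0.01,0.01]},
)

```text
time: 13.15
ee_pos: [0.5097, 0.1616, 0.1113]
eef_rot: [0.976, 0.219, -0.0, 0.0]
ft_force: [-1.6, -0.7, -2.5]
width: 0.0136
grip_force: 60.0
```

tcp_steps(
  motion={"sx": [0,0,0],"sy": [0,0,0],"sz": [0.0027,0.004,0.004],"rz": [0,0,0],"finger_gap": [0.01,0.01,0.01]},
)

```text
time: 13.45
ee_pos: [0.5098, 0.1616, 0.1085]
eef_rot: [0.976, 0.219, -0.0, 0.0]
ft_force: [-1.9, -1.6, -1.5]
width: 0.0135
grip_force: 60.0
```

The manual's scale: shifts go in shares of 0.75 m and turns go in shares of 2 rad. Converting my numbers, 0.002 m is 0.0027, 0.001 m is 0.0013.

tcp_steps(
  motion={"sx": [0,0,0],"sy": [0,0,0],"sz": [0.0013,0.0027,0.0027],"rz": [0,0,0],"finger_gap": [0.01,0.01,0.01]},
)

```text
time: 13.75
ee_pos: [0.51, 0.1616, 0.1068]
eef_rot: [0.976, 0.219, -0.0, 0.0]
ft_force: [-2.0, -0.3, 1.9]
width: 0.0138
grip_force: 60.0
```

tcp_steps(
  motion={"sx": [0,0,0],"sy": [0,0,0],"sz": [0,0,0],"rz": [0,0,0],"finger_gap": [0.03,0.03,0.03]},
)

```text
time: 14.05
ee_pos: [0.5104, 0.1619, 0.107]
eef_rot: [0.976, 0.219, 0.001, -0.0]
ft_force: [0.3, -0.4, 0.6]
width: 0.0274
grip_force: 0.0
```

tcp_steps(
  motion={"sx": [0,0,0,0,0],"sy": [0,0,0,0,0],"sz": [-0.0133,-0.04,-0.0933,-0.1333,-0.1333],"rz": [0,0,0,0,0],"finger_gap": [0.03,0.03,0.03,0.03,0.03]},
)

```text
time: 14.55
ee_pos: [0.5121, 0.1628, 0.2119]
eef_rot: [0.976, 0.219, 0.004, -0.0]
ft_force: [0.4, 0.2, 1.0]
width: 0.0302
grip_force: 0.0
```

```bash
python3 go.py .535 -.15 .21 25.4
```

```text
pos [0.5121 0.1628 0.2119] yaw 25.27 shift [-0.1128  0.2927  0.0015] turn -0.0023 q [ 0.22  0.2  -0.69  1.69  0.14  1.29 -1.63] 14.55 [ 0.0074  0.0017 -1.    ]
```

Released cleanly; move aside and look.

In the tool's units: 0.293 m is 0.3907, -0.113 m is -0.1507.

tcp_steps(
  motion={"sx": [-0.1507,-0.1507,-0.1507,-0.1507,-0.1507,-0.1507,-0.1507],"sy": [0.3907,0.3907,0.3907,0.3907,0.3907,0.3907,0.3907],"sz": [0,0,0,0,0,0,0],"rz": [0,0,0,0,0,0,0],"finger_gap": [0.03,0.03,0.03,0.03,0.03,0.03,0.03]},
)

```text
time: 15.25
ee_pos: [0.5319, -0.1582, 0.2065]
eef_rot: [0.977, 0.215, -0.001, 0.001]
ft_force: [0.4, -1.2, 0.5]
width: 0.0299
grip_force: 0.0
```

Run:
```python
from h import *
c=r.camera('top');d=r.camera('side')
g=np.load('look1.npz')
o=np.zeros((600,800,3),np.uint8)
f=lambda I:cv2.resize(I,(400,300),interpolation=2)
o[:300,:400]=f(c['img'][185:245,185:265]);o[300:,:400]=f(g['top'][185:245,185:265])
o[:300,400:]=f(d['img'][225:285,215:295]);o[300:,400:]=f(g['side'][225:285,215:295])
save(o,'d.png')
```

```text
(no output)
```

View pics/d.png

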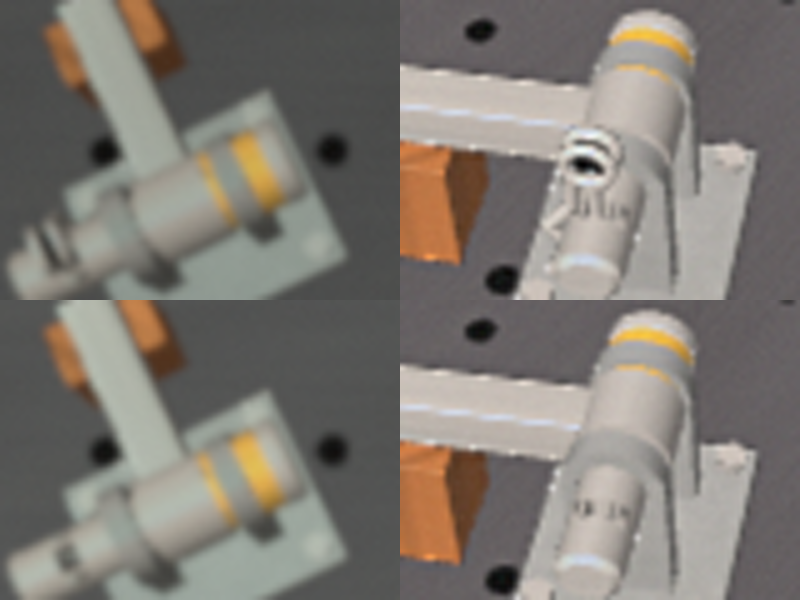

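The picture shows the coil standing over the hole (top crop about 50,240) with the bow round the pin. The head and brass look unchanged from before insertion.

```bash
python3 -c "
from bench import r
print(r.close_job())"
```

```text
the job is handed in; nothing more can be done
None
```

The pin is pushed home on its bush and the cotter is through the cross hole with its bow snapped over the pin; I touched nothing else, and the job was handed in at about 15 s with no verdict returned.

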